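# Clamp the amplifier boards in the test fixture, run the test and unload

## Task

Take every amplifier board from the black mat, lay it flat in any station of the test fixture, and turn that station's eccentric cam clockwise until its red lobe bears firmly on the board and presses it against the sprung stop. With all boards clamped, press the test keys fully down one at a time, letting each come up before the next: white, then yellow, then green. Then turn the cams back to open, leave all three open, and lay the boards side by side flat on the mat; do not disturb the jar, the bottle and the white box.

Things in the scene. Friction and masses are not known exactly. Their poses are not given: they have to be found in the camera images.
- board1: amplifier board (None if absent; up to three, all alike): grey carrier 110 (x) x 70 (y) x 10 mm, green circuit on top to 12 mm above the underside; in the middle a finned aluminium heat sink to lift it by, 50 (x) x 26 (y) mm, from 12 to 42 mm above the underside; other parts at most 22 mm high. About 0.22 kg. Origin: centre of the underside, z up. Either end may go first
- board2: another board, just like board1
- board3: another board, just like board1
- nest1 (a point): station 1 of the aluminium fixture (230 x 264 mm, 12 mm thick; three stations 84 mm apart along its y, 1 the furthest to +y). Point on the station's flat floor, 12 mm above the table, where the centre of a board's underside lies when the board just touches the undeflected stop. Its x axis runs from cam to stop; the board's long side lies along x, flat between two ribs 76 mm apart, 10 mm high
- nest2 (a point): station 2, the middle one, same as station 1. In each, 55 mm from the point towards +x, a brass sprung stop 11 mm high yields up to 6 mm in +x (2 N to start, then 1.5 N per mm). Towards -x is the red cam; with the cam in its starting position 117 to 121 mm lie free between cam and stop, so a 110 mm board goes in from above, best 3 mm to the cam side of the point
- nest3 (a point): station 3, the one furthest to -y, same as station 1
- cam1: eccentric cam of station 1, origin on its vertical axis at table height, 83.5 mm from the station point towards -x. Red disc 40 mm diameter, 14.5 to 22.5 mm above the table, its centre 12 mm off the axis along the cam's own +y (the lobe). Grip it by the black bar centred on the axis: 46 mm long along the cam's y (white mark at the lobe end), 14 mm wide, 30 to 58 mm above the table
- cam2: cam of station 2, just like cam1. Each starts open: its +y (lobe) within 0.25 rad of the station's +y. Turned clockwise seen from above by 1.57 from there the lobe points straight at the board (station +x), tightest; travel ends 0.5 rad before the station's +y and 0.08 rad past +x. A board is firm from about 1.1 rad on (pushed 2 to 3.5 mm into the stop, 5 to 7 N)
- cam3: cam of station 3, just like cam1. All the cams are stiff (0.1 Nm dry friction, up to 0.3 Nm in all when clamping) and stay where they are left; they only turn about the vertical
- key_white_top (a point): centre of the top of the white spring key (30 mm diameter round button in a 46 mm dark housing) on the grey keypad box (176 x 78 x 40 mm); about 62 mm above the table; it is pushed straight down. The three keys stand in one row, 52 mm apart, in an order that varies
- key_white (a joint): how far the white key is pressed, m: 0 up, 0.006 fully down (1.5 N to start, 5 N fully down); it counts as pressed beyond 0.004; springs back
- key_yellow_top (a point): centre of the top of the yellow spring key (30 mm diameter round button in a 46 mm dark housing) on the grey keypad box (176 x 78 x 40 mm); about 62 mm above the table; it is pushed straight down. The three keys stand in one row, 52 mm apart, in an order that varies
- key_yellow (a joint): how far the yellow key is pressed, m: 0 up, 0.006 fully down (1.5 N to start, 5 N fully down); it counts as pressed beyond 0.004; springs back
- key_green_top (a point): centre of the top of the green spring key (30 mm diameter round button in a 46 mm dark housing) on the grey keypad box (176 x 78 x 40 mm); about 62 mm above the table; it is pushed straight down. The three keys stand in one row, 52 mm apart, in an order that varies
- key_green (a joint): how far the green key is pressed, m: 0 up, 0.006 fully down (1.5 N to start, 5 N fully down); it counts as pressed beyond 0.004; springs back
- mat: black rubber mat fixed on the bench, 300 (x) x 360 (y) x 3 mm, on which the boards wait and to which they return; origin: centre of its underside, its top 3 mm above the table
- flux_jar: bystander: amber jar with white lid, 60 mm diameter, 75 mm high; origin under its centre
- brown_bottle: bystander: brown bottle, 44 mm diameter, 110 mm high; origin under its centre
- relay_box: bystander: white plastic box 80 x 50 x 35 mm; origin under its centre
Not all that is in view belongs to the job. What is shaped like the board3 but blue or pink is not meant.

How it is judged:
On the way, in this order (a step that is already met when the one before it is completed fails the run):
1. every board present lies in a station with the cam's lobe bearing on it (((x of board1 in the frame of nest1 between -0.008 and 0.008 m and y of board1 in the frame of nest1 between -0.006 and 0.006 m and z of board1 in the frame of nest1 below 0.004 m and angle between the x axis of board1 and the x axis of nest1, either way round below 0.1 rad and contact force between cam1 and board1 above 3 N) or (x of board1 in the frame of nest2 between -0.008 and 0.008 m and y of board1 in the frame of nest2 between -0.006 and 0.006 m and z of board1 in the frame of nest2 below 0.004 m and angle between the x axis of board1 and the x axis of nest2, either way round below 0.1 rad and contact force between cam2 and board1 above 3 N) or (x of board1 in the frame of nest3 between -0.008 and 0.008 m and y of board1 in the frame of nest3 between -0.006 and 0.006 m and z of board1 in the frame of nest3 below 0.004 m and angle between the x axis of board1 and the x axis of nest3, either way round below 0.1 rad and contact force between cam3 and board1 above 3 N)) and ((x of board2 in the frame of nest1 between -0.008 and 0.008 m and y of board2 in the frame of nest1 between -0.006 and 0.006 m and z of board2 in the frame of nest1 below 0.004 m and angle between the x axis of board2 and the x axis of nest1, either way round below 0.1 rad and contact force between cam1 and board2 above 3 N) or (x of board2 in the frame of nest2 between -0.008 and 0.008 m and y of board2 in the frame of nest2 between -0.006 and 0.006 m and z of board2 in the frame of nest2 below 0.004 m and angle between the x axis of board2 and the x axis of nest2, either way round below 0.1 rad and contact force between cam2 and board2 above 3 N) or (x of board2 in the frame of nest3 between -0.008 and 0.008 m and y of board2 in the frame of nest3 between -0.006 and 0.006 m and z of board2 in the frame of nest3 below 0.004 m and angle between the x axis of board2 and the x axis of nest3, either way round below 0.1 rad and contact force between cam3 and board2 above 3 N)) and ((x of board3 in the frame of nest1 between -0.008 and 0.008 m and y of board3 in the frame of nest1 between -0.006 and 0.006 m and z of board3 in the frame of nest1 below 0.004 m and angle between the x axis of board3 and the x axis of nest1, either way round below 0.1 rad and contact force between cam1 and board3 above 3 N) or (x of board3 in the frame of nest2 between -0.008 and 0.008 m and y of board3 in the frame of nest2 between -0.006 and 0.006 m and z of board3 in the frame of nest2 below 0.004 m and angle between the x axis of board3 and the x axis of nest2, either way round below 0.1 rad and contact force between cam2 and board3 above 3 N) or (x of board3 in the frame of nest3 between -0.008 and 0.008 m and y of board3 in the frame of nest3 between -0.006 and 0.006 m and z of board3 in the frame of nest3 below 0.004 m and angle between the x axis of board3 and the x axis of nest3, either way round below 0.1 rad and contact force between cam3 and board3 above 3 N))), for 0.2 s.
2. the white key is pressed, the others being up and the boards still clamped (all of step 1 and value of joint key_white above 0.004 m and value of joint each of key_yellow, key_green below 0.002 m), for 0.1 s.
3. the yellow key is pressed, the others being up and the boards still clamped (all of step 1 and value of joint key_yellow above 0.004 m and value of joint each of key_white, key_green below 0.002 m), for 0.1 s.
4. the green key is pressed, the others being up and the boards still clamped (all of step 1 and value of joint key_green above 0.004 m and value of joint each of key_white, key_yellow below 0.002 m), for 0.1 s.
At the end, for the whole second after the job is handed in: every board present lies flat and at rest on the mat (its centre at least 10 mm inside the edge, underside within 5 mm of the mat's top, tilt below 0.1 rad), all three cams are open (lobe within 0.62 rad of the station's y direction) and the keys are up (x of board1 in the frame of mat between -0.14 and 0.14 m and y of board1 in the frame of mat between -0.17 and 0.17 m and z of each of board1, board2, board3 in the frame of mat below 0.008 m and angle between each of board1, board2, board3's own z axis and vertical below 0.1 rad and linear speed of each of board1, board2, board3 below 0.02 m/s and x of board2 in the frame of mat between -0.14 and 0.14 m and y of board2 in the frame of mat between -0.17 and 0.17 m and x of board3 in the frame of mat between -0.14 and 0.14 m and y of board3 in the frame of mat between -0.17 and 0.17 m and angle between the y axis of cam1 and the y axis of nest1, either way round below 0.62 rad and angle between the y axis of cam2 and the y axis of nest2, either way round below 0.62 rad and angle between the y axis of cam3 and the y axis of nest3, either way round below 0.62 rad and value of joint each of key_white, key_yellow, key_green below 0.002 m); the robot touches nothing.
It fails at once if two keys are down together (value of joint each of key_white, key_yellow above 0.003 m or value of joint each of key_yellow, key_green above 0.003 m or value of joint each of key_white, key_green above 0.003 m).
It fails at once if the flux jar is pushed more than 30 mm (distance of flux_jar from where it was at the start of the episode above 0.03 m).
It fails at once if the brown bottle is pushed more than 30 mm (distance of brown_bottle from where it was at the start of the episode above 0.03 m).
It fails at once if the relay box is pushed more than 30 mm (distance of relay_box from where it was at the start of the episode above 0.03 m).
Of board1, board2, board3 only 2 to 3 are there at a start; the rules pass over those that are not, and their reading is None.
At some moment in a run one of board1, board2, board3 may be knocked a few centimetres aside while the robot is not near it.
Once in a run the grip may slacken for a moment while it holds something.
It also fails if it takes over 210 s, if anything falls off the work surface, if the arm or the gripper's body presses on something with over 40 N, if the wrist force passes 120 N, or if a joint passes its speed limit or range.

## Robot

A 7-joint arm with a two-finger parallel gripper is mounted at the origin on the work surface. World frame = base frame: x ahead of the robot, y to its left, z up, the work surface at z = 0. Lengths are in m, angles in rad, forces in N, time in s.
With the tool pointing down it reaches from about 0.35 to 0.9 m from the base axis. Payload 19.9 kg.
Tool frame: the origin (TCP) lies on the centre line of the jaws, within the pads' length; the fingertips stand 14 mm ahead of it and the grasp point (between the pads) lies 5 mm behind it; z points along the fingers, y is the line along which they close (so a half turn about z gives the same grasp; the last joint's range is limited). The gripper opens to 94 mm and grips with 3 to 60 N. Pads are 16 mm wide; open, the fingers measure 119 mm over their backs; the gripper's body (75 mm by 177 mm) begins 78 mm behind the grasp point.
Start: joints at [1.107, 0.417, -0.01, 1.614, 0.005, 1.111, -0.053], TCP at [0.256, -0.57, 0.219] pointing down, gripper open.
Joint ranges: [-2.81, 2.81], [-0.39, 2.02], [-1.27, 1.25], [0.06, 2.57], [-1.19, 4.33], [0.19, 2], [-2.82, 2.82]. Speed limits (rad/s): [1.89, 1.89, 2.39, 2.39, 3.01, 3.01, 3.01].

## Interface

Orientations are given as a unit quaternion [w, x, y, z].
In Python, from rig import env gives the robot as it stands.
- The arm moves only by the shell command python3 -m inch 'ROWS' [FORCE]. ROWS is JSON, a list that holds one entry, the list of rows, each a list of 5 numbers: the closure, from -1 (fully open) to 1 (shut), then the shift along the tool's x, y, z in cm, then the turn about the tool's z in degrees. In form: [[[claw, x, y, z, twist], ...]]. A call has 1 to 8 rows; each row is the pose to reach, as a shift and turn from the pose commanded when the call began, along the tool's axes at that moment; what a row does not reach only later rows make up. A row lasts 1/12 s, in which the tool goes at most 41.7 mm and 7.16 degrees, less where a joint would pass 70% of its speed; a pose out of reach is approached as far as the arm can. A call with a gripper value outside its range is refused whole. The fingers move at their own pace and stop on an object; FORCE is the grip in N (left out, the last holds). Time passes only in rows, so rows that repeat a pose let the fingers close. It gives the time, the measured TCP pose, the force, the opening and the grip force at its end, in the units of the state.
- env.read_state(): the state, without advancing time (a new reading comes with each control period).
- env.snapshot(name): name is "scene" or "top"; returns the picture (420x560x3 uint8, red, green, blue); there is no depth.
- env.get_calibration(name): a dict with "vertical_fov" (degrees; the focal length in pixels is half the picture's height over the tangent of half this angle, whatever the lens; pixels are square), "cx", "cy" (the principal point, pixels), "rvec" (rotation vector, rad) and "tvec" (3), from world to camera coordinates, as OpenCV has them. Camera axes: x right, y down, z forward; pixel columns grow to the right and rows downward; lengths in m; the calibration is good to about 2 mm. A picture is of the moment at which its call begins. get_calibration takes no time and is no camera call.
- env.close_job(): hands the job in; it is judged then, once.
The state is a dict: "t": time; "joint_positions": joint angles; "joint_vel": joint speeds; "effort": joint torques, N m; "ee_pos": TCP position; "eef_rot": TCP orientation; "contact_force": force on the tool from outside, world axes, zero at the start; "torque": the same for the moment, N m; "grip_width": opening from 0.0 (shut) to 1.0 (fully open); "grip_force": force on a finger pad.
Only numpy, scipy, OpenCV 4.12 (cv2) and the standard library are available. Lean on these libraries where they do the work, as an engineer would, in place of code of your own. Each camera call takes 0.05 s, during which the arm holds its last target. There are 200 camera calls.

## Working session

There is one attempt and no reset: what is moved stays moved. The work goes in short steps, Python scripts to look and compute and a shell command to move; the robot and the scene stay as the last step left them, time stands still between calls to the robot, and variables do not carry over. Pictures are saved under pics/ and viewed, at most 14 in all, crops included, and the job is handed in when it is done.

```bash
ls; mkdir -p pics
python3 - <<'E'
from rig import env
import cv2
for n in("scene","top"):
    cv2.imwrite(f"pics/{n}0.png",env.snapshot(n)[:,:,::-1]); print(env.get_calibration(n))
s=env.read_state();print(s)
E
```

```text
pics
{'vertical_fov': 53.77015265714202, 'cx': 273.2192720001272, 'cy': 214.1241685691082, 'rvec': array([ 0.63177445,  2.54517517, -1.31765273]), 'tvec': array([ 0.45147824, -0.12026819,  1.63260166])}
{'vertical_fov': 46.92124955694651, 'cx': 278.8676720609304, 'cy': 211.42373590646062, 'rvec': array([ 2.12650642, -2.17469934,  0.15258975]), 'tvec': array([0.0826245 , 0.5412515 , 1.28692507])}
{'t': 0.1, 'joint_positions': array([ 1.10748617,  0.41794479, -0.01027271,  1.61408521,  0.00468258,
        1.11070656, -0.05299837]), 'joint_vel': array([-0.00056754, -0.00111212,  0.00119471, -0.00201506,  0.00042472,
       -0.00028652, -0.00069566]), 'effort': array([ 2.12635678e-03, -8.52580976e+01,  6.40536156e-01, -4.26692498e+01,
       -4.88320005e-02,  1.63224695e-02,  2.25044090e-05]), 'ee_pos': array([ 0.25573268, -0.56993925,  0.21888103]), 'eef_rot': array([-5.37506224e-04,  9.77844402e-01,  2.09332300e-01, -1.57587133e-04]), 'contact_force': array([-0.35764105,  0.02804102, -0.18058841]), 'torque': array([ 0.0130976 ,  0.01945031, -0.04876203]), 'grip_force': 0.0, 'grip_width': 0.9996185058460502}
```

View pics/scene0.png

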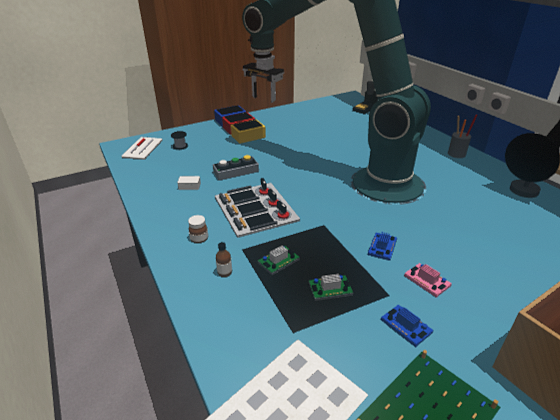

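View pics/top0.png

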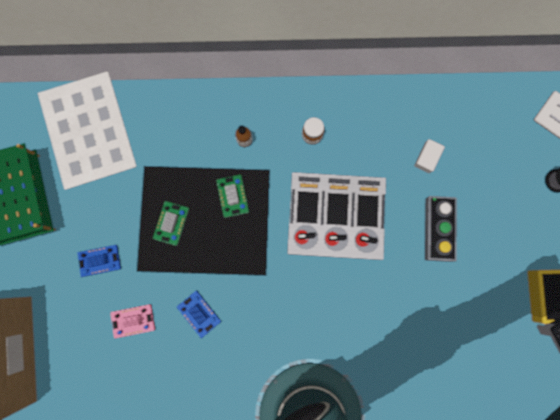

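Two green boards lie on the mat (top px (171,223) and (232,196)). Their look-alikes are blue at (99,261) and (199,314), and pink at (133,321). The fixture is at (337,216) with cams at (306,237), (336,238) and (367,239). The keys are white (445,208), green (445,228) and yellow (445,247). I choose the two green ones.

```bash
cat > h.py <<'E'
from rig import env
import cv2, numpy as np
def cal(n):
    c=env.get_calibration(n); f=210/np.tan(np.radians(c["vertical_fov"])/2)
    return np.array([[f,0,c["cx"]],[0,f,c["cy"]],[0,0,1]]),cv2.Rodrigues(c["rvec"])[0],np.array(c["tvec"])
def ray(p,n="top"):
    K,R,t=cal(n); d=R.T@np.linalg.solve(K,[p[0],p[1],1.]); return -R.T@t,d
def onz(p,z,n="top"):
    o,d=ray(p,n); return (o+d*(z-o[2])/d[2])[:2]
def pix(P,n="top"):
    K,R,t=cal(n); q=K@(R@np.array(P,float)+t); return q[:2]/q[2]
def hsv(im): return cv2.cvtColor(im,cv2.COLOR_RGB2HSV)
def blobs(m,amin=8):
    n,l,s,c=cv2.connectedComponentsWithStats(m.astype(np.uint8)); return [(s[i,4],c[i],l==i) for i in range(1,n) if s[i,4]>=amin]
def rect(mask,z,n="top"):
    "centre, sizes, angle of long side (deg) of a mask's outline cast on plane z"
    c=max(cv2.findContours(mask.astype(np.uint8),0,1)[0],key=cv2.contourArea)[:,0]
    P=np.array([onz(p,z,n) for p in c])*1000
    (cx,cy),(w,h),a=cv2.minAreaRect(P.astype(np.float32))
    if w<h: w,h,a=h,w,a+90
    return np.round([cx,cy,w,h,(a+90)%180-90],1)
def boards(im):
    H=hsv(im); g=(H[...,0]>42)&(H[...,0]<85)&(H[...,1]>90)&(H[...,2]>50)
    out=[]
    for a,c,m in blobs(cv2.morphologyEx(g.astype(np.uint8),cv2.MORPH_CLOSE,np.ones((7,7)))):
        if a<400 or c[0]<60: continue
        r=rect(m,.012)
        s=(H[...,1]<60)&(H[...,2]>110)&(cv2.dilate(m.astype(np.uint8),np.ones((5,5)))>0)
        b=blobs(s,20); k=max(b,key=lambda q:q[0]) if b else None
        out.append((np.round(c,1),r, None if k is None else rect(k[2],.042)))
    return out
def see(box,k,name,n="top"):
    im=env.snapshot(n); x0,y0,x1,y1=box
    cv2.imwrite(f"pics/{name}.png",cv2.resize(im[y0:y1,x0:x1,::-1],None,fx=k,fy=k,interpolation=cv2.INTER_CUBIC)); return im
E
python3 - <<'E'
from h import *
im=see((135,150,395,290),3,"crop1")
for n in("top","scene"):
    K,R,t=cal(n);print(n,K[0,0],-R.T@t)
for b in boards(im):print(b)
H=hsv(im)
red=((H[...,0]<8)|(H[...,0]>172))&(H[...,1]>130)&(H[...,2]>80)
for a,c,m in blobs(red):print("red",a,c,onz(c,.0225))
w=((H[...,1]<60)&(H[...,2]>120)); 
for a,c,m in blobs(w,100):
    if 285<c[0]<390 and 170<c[1]<262: print("plate",a,rect(m,.012))
kb=[("white",(H[...,1]<60)&(H[...,2]>150)),("yel",(H[...,0]>18)&(H[...,0]<35)&(H[...,1]>120)),("green",(H[...,0]>45)&(H[...,0]<85)&(H[...,1]>100))]
for nm,m in kb:
    for a,c,_ in blobs(m,30):
        if 425<c[0]<460 and 195<c[1]<262: print(nm,a,c,onz(c,.062))
d=(H[...,2]<50)
for a,c,m in blobs(d,2000): print("dark",a,rect(m,.003))
print(pix([.256,-.57,.2]))
E
```

```text
top 483.8760258577426 [0.35968682 0.07623515 1.349359  ]
scene 414.19996458163365 [1.03667607 1.03853768 0.85465047]
(array([232. , 195.7]), array([595.3, 200.6, 114. ,  74.4,  10.8]), array([592.9, 200.3,  55.3,  29.9,   9.5]))
(array([170.7, 223.3]), array([521.5, 373.1, 114. ,  74.4, -17.3]), array([521.2, 372.6,  52.5,  30.4, -17.9]))
red 78 [300.19230769 237.5       ] [0.47142512 0.01344664]
red 81 [330.58024691 238.85185185] [ 0.46583528 -0.06991879]
red 88 [360.875      239.45454545] [ 0.46231395 -0.15307147]
plate 4647 [532.5 -90.4 267.3 233.1  85.3]
white 98 [444.92857143 207.87755102] [ 0.53921659 -0.37627601]
yel 113 [444.45132743 246.47787611] [ 0.43557694 -0.3677385 ]
green 103 [444.70873786 226.99029126] [ 0.48761124 -0.37206908]
dark 10749 [529.8 280.9 352.3 292.6  86.8]
[556.70466909 317.7078024 ]
```

View pics/crop1.png

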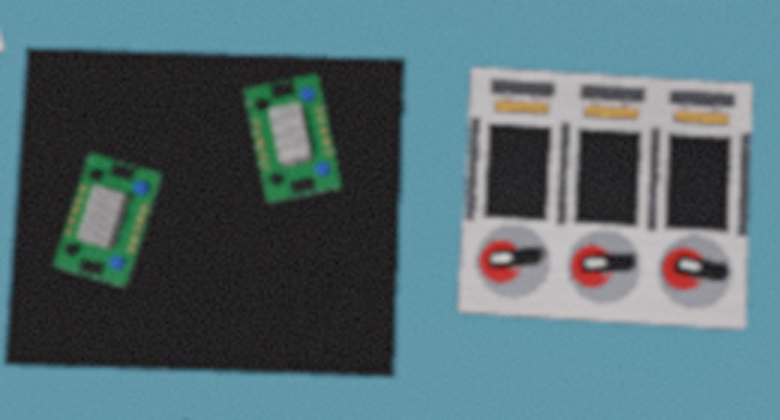

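Run:
```python
from h import *
im=env.snapshot("top"); S=6
x0,y0=285,165
big=cv2.resize(im[y0:265,x0:395],None,fx=S,fy=S,interpolation=cv2.INTER_CUBIC); H=hsv(big)
toP=lambda c:((c[0]+.5)/S-.5+x0,(c[1]+.5)/S-.5+y0)
print("plate V",H[30:60:10,150,2],"sat",H[30:60:10,150,1])
ex=np.array([.9966,-.082]);ey=np.array([.082,.9966]);C=np.array([.5325,-.0904])
loc=lambda w:np.round(np.array([(w-C)@ex,(w-C)@ey])*1000,1)
for nm,m,z in(("dark",H[...,2]<75,.058),("white",(H[...,2]>205)&(H[...,1]<40),.058),("red",((H[...,0]<8)|(H[...,0]>172))&(H[...,1]>130),.0225),
  ("brass",(H[...,0]>10)&(H[...,0]<30)&(H[...,1]>90),.023)):
    for a,c,k in blobs(m,200):
        zz=.012 if (nm=="dark" and c[1]<380) else z
        w=onz(toP(c),zz); print(nm,a,np.round(toP(c),1),"w",np.round(w*1000,1),"fix",loc(w))
# disc edge: values along column profile
```

```text
plate V [169 167 170] sat [109 107  42]
dark 20057 [307.1 206.8] w [557.8  -8.9] fix [18.5 83.3]
dark 20187 [337.2 208.6] w [550.8 -92.7] fix [18.4 -0.8]
dark 20266 [367.2 210.5] w [ 543.7 -176.4] fix [ 18.3 -84.8]
dark 1447 [310. 235.] w [474.4 -11.4] fix [-64.4  74. ]
dark 1435 [341.  237.1] w [467.1 -94.1] fix [-64.8  -9. ]
dark 1569 [371.8 239.9] w [ 457.8 -176.1] fix [-67.4 -91.6]
red 2840 [300.2 237.2] w [472.4  13.3] fix [-68.4  98.4]
red 2911 [330.5 238.8] w [466.1 -69.6] fix [-67.9  15.3]
red 3126 [360.9 239.4] w [ 462.5 -153.1] fix [-64.7 -68.2]
brass 1629 [308.3 185.2] w [617.  -13.4] fix [77.9 83.7]
brass 1681 [338.3 187. ] w [610.1 -96.9] fix [77.9 -0.1]
brass 1692 [368.5 188.8] w [ 603.1 -180.7] fix [ 77.8 -84.2]
```

```bash
cat >> h.py <<'E'
def ang(s=None):
    w,x,y,z=(s or env.read_state())["eef_rot"]; return np.degrees(2*np.arctan2(y,x))
def go(X,Y,Z,A,pos=None,a0=None):
    "shift (cm) in tool axes and twist for target TCP in mm, tool-x heading A deg (mod 180)"
    s=env.read_state(); p=np.array(s["ee_pos"])*1000 if pos is None else np.array(pos,float)
    a=ang(s) if a0 is None else a0; r=np.radians(a)
    d=np.array([X,Y,Z])-p; tx=np.array([np.cos(r),np.sin(r)]); ty=np.array([np.sin(r),-np.cos(r)])
    tw=(a-A+90)%180-90
    print("from",np.round(p,1),round((a+180)%360-180,2),"-> x %.2f y %.2f z %.2f tw %.1f cm"%(d[:2]@tx/10,d[:2]@ty/10,-d[2]/10,tw),"F",np.round(s["contact_force"],1),"w",round(s["grip_width"]*94,1),"gf",round(s["grip_force"],1),"t",round(s["t"],1))
E
python3 -c "
from h import *
go(594,200.5,140,10.1)"
```

```text
from [ 255.8 -570.   219.1] 24.17 -> x 62.40 y -56.45 z 7.91 tw 14.1 cm F [-0.9 -0.8 -0.5] w 94.2 gf 0.0 t 0.2
```

```bash
python3 -m inch '[[[0,20.8,-18.8,0,0],[0,20.8,-18.8,0,0],[0,20.8,-18.8,0,0],[0,20.8,-18.8,0,0],[0,20.8,-18.8,0,0],[0,20.8,-18.8,0,0],[0,20.8,-18.8,0,0],[0,20.8,-18.8,0,0]]]' 30
python3 -m inch '[[[0,20.8,-18.8,0,0],[0,20.8,-18.8,0,0],[0,20.8,-18.8,0,0],[0,20.8,-18.8,0,0],[0,20.8,-18.8,0,0],[0,20.8,-18.8,0,0],[0,20.8,-18.8,0,0],[0,20.8,-18.8,0,0]]]'
python3 -m inch '[[[0,20.8,-18.8,3,7],[0,20.8,-18.8,3,14.1],[0,20.8,-18.8,3,14.1],[0,20.8,-18.8,5,14.1],[0,20.8,-18.8,5,14.1],[0,20.8,-18.8,7.9,14.1],[0,20.8,-18.8,7.9,14.1],[0,20.8,-18.8,7.9,14.1]]]'
python3 -c "
from h import *
go(594,200.5,36,10.1)
for b in boards(env.snapshot('top')):print(b)"
```

```text
t: 0.87
ee_pos: [0.3713, -0.3081, 0.2197]
eef_rot: [-0.0, 0.977, 0.213, 0.0]
contact_force: [0.7, -0.3, 1.2]
grip_width: 0.505
grip_force: 0.0
t: 1.53
ee_pos: [0.4832, -0.051, 0.2196]
eef_rot: [-0.001, 0.977, 0.213, 0.001]
contact_force: [-0.3, 0.7, -1.0]
grip_width: 0.502
grip_force: 0.0
t: 2.2
ee_pos: [0.5939, 0.204, 0.1377]
eef_rot: [-0.001, 0.996, 0.089, -0.001]
contact_force: [-0.4, -0.3, 0.3]
grip_width: 0.502
grip_force: 0.0
from [593.9 204.  137.7] 10.25 -> x -0.06 y 0.35 z 10.17 tw 0.2 cm F [-0.4 -0.3  0.3] w 47.2 gf 0.0 t 2.2
(array([170.8, 223.2]), array([521.6, 372.9, 114. ,  74. , -16.8]), array([521.3, 372.2,  52.7,  31.3, -18. ]))
```

```bash
python3 -m inch '[[[0,-0.1,0.3,4,0],[0,-0.1,0.3,7,0],[0,-0.1,0.3,8.5,0],[0,-0.1,0.3,10.1,0],[0,-0.1,0.3,10.1,0],[0,-0.1,0.3,10.1,0],[0,-0.1,0.3,10.1,0]]]' 30
python3 -m inch '[[[0.6,0,0,0,0],[0.6,0,0,0,0],[0.6,0,0,0,0],[0.6,0,0,0,0],[0.6,0,0,0,0],[0.6,0,0,0,0]]]' 30
python3 -c "
from h import *
go(550.8-3,-92.4+.2,100,-4.7)"
```

```text
t: 2.83
ee_pos: [0.5943, 0.1968, 0.0405]
eef_rot: [-0.0, 0.996, 0.088, 0.0]
contact_force: [0.8, -0.3, 0.1]
grip_width: 0.498
grip_force: 0.0
t: 3.33
ee_pos: [0.5942, 0.197, 0.0402]
eef_rot: [-0.0, 0.996, 0.088, 0.0]
contact_force: [-2.1, 0.4, 7.2]
grip_width: 0.274
grip_force: 30.0
from [594.2 197.   40.2] 10.07 -> x -9.62 y 27.66 z -5.98 tw 14.8 cm F [-2.1  0.4  7.2] w 25.8 gf 30.0 t 3.3
```

```bash
python3 -m inch '[[[0.6,0,0,-3,0],[0.6,0,0,-6,0],[0.6,0,0,-7,0],[0.6,0,0,-7,0],[0.6,-2,6,-7,0],[0.6,-4,10,-7,0],[0.6,-5,14,-7,0],[0.6,-5,14,-7,0]]]' 30
python3 -m inch '[[[0.6,-1,4,0,4],[0.6,-3,8,0,8],[0.6,-4,11,0,12],[0.6,-4.6,13.6,0,14.8],[0.6,-4.6,13.6,0,14.8],[0.6,-4.6,13.6,0,14.8],[0.6,-4.6,13.6,0,14.8],[0.6,-4.6,13.6,0,14.8]]]' 30
python3 -c "
from h import *
go(550.8-3,-92.4+.2,52,-4.7)
im=see((270,160,400,270),5,'st2')"
```

```text
t: 4.0
ee_pos: [0.5674, 0.0451, 0.1077]
eef_rot: [0.001, 0.996, 0.086, -0.001]
contact_force: [0.6, -1.3, -1.9]
grip_width: 0.271
grip_force: 30.0
t: 4.67
ee_pos: [0.5474, -0.0905, 0.1088]
eef_rot: [-0.0, 0.999, -0.04, -0.0]
contact_force: [0.4, 0.3, -1.6]
grip_width: 0.273
grip_force: 30.0
from [547.4 -90.5 108.8] -4.61 -> x 0.06 y 0.17 z 5.68 tw 0.1 cm F [ 0.4  0.3 -1.6] w 25.6 gf 30.0 t 4.7
```

View pics/st2.png

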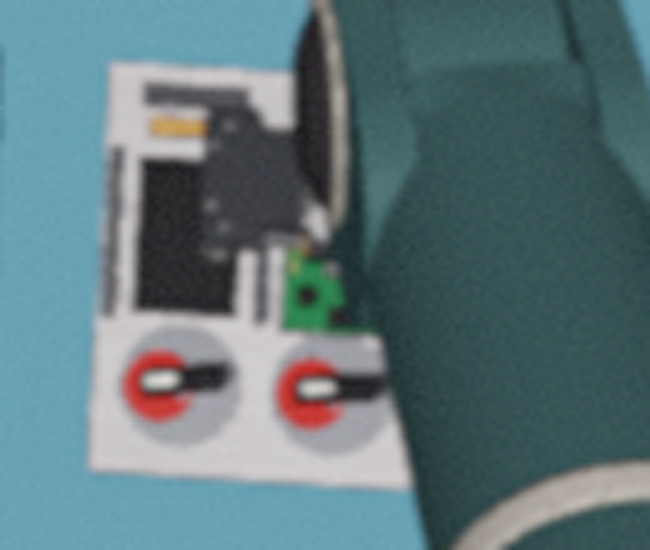

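The board is held over station 2, with its near-left corner showing at about full px (327,226). Check it against the expected position.

```bash
python3 -c "
from h import *
w=onz((270+284/5,160+330/5),.0816)*1000; c=np.array([547.4,-90.5]); e=np.array([[.9966,-.082],[.082,.9966]])
print(w,e@(w-c))
print('bar edge left of pad etc')"
python3 -m inch '[[[0.6,0,0.17,2,0],[0.6,0,0.17,3.5,0],[0.6,0,0.17,4.5,0],[0.6,0,0.17,4.5,0],[0.6,0,0.17,4.5,0],[0.6,0,0.17,4.5,0]]]' 30
python3 -c "
from h import *
go(550.8-3,-92.4+.2,49.5,-4.7)"
```

```text
[495.23193349 -54.71498294] [-54.92506649  31.38556655]
bar edge left of pad etc
t: 5.22
ee_pos: [0.5479, -0.0932, 0.0651]
eef_rot: [-0.0, 0.999, -0.041, 0.0]
contact_force: [-0.4, 0.1, -2.4]
grip_width: 0.276
grip_force: 30.0
from [547.9 -93.2  65.1] -4.7 -> x -0.01 y -0.10 z 1.56 tw -0.0 cm F [-0.4  0.1 -2.4] w 26.0 gf 30.0 t 5.2
```

```bash
python3 -m inch '[[[0.6,0,-0.1,0.4,0],[0.6,0,-0.1,0.8,0],[0.6,0,-0.1,1.0,0],[0.6,0,-0.1,1.0,0],[0.6,0,-0.1,1.0,0]]]' 30
python3 -m inch '[[[0.6,0,0,0.3,0],[0.6,0,0,0.5,0],[0.6,0,0,0.5,0],[0.6,0,0,0.5,0]]]' 30
python3 -c "
from h import *
go(550.8-3,-92.4+.2,49.2,-4.7)"
```

```text
t: 5.63
ee_pos: [0.5474, -0.0925, 0.0544]
eef_rot: [-0.0, 0.999, -0.041, -0.0]
contact_force: [0.6, -0.0, -1.1]
grip_width: 0.273
grip_force: 30.0
t: 5.97
ee_pos: [0.5474, -0.0925, 0.0493]
eef_rot: [-0.0, 0.999, -0.041, -0.0]
contact_force: [-0.4, 0.0, -1.7]
grip_width: 0.274
grip_force: 30.0
from [547.4 -92.5  49.3] -4.74 -> x 0.04 y -0.04 z 0.01 tw -0.0 cm F [-0.4  0.  -1.7] w 25.8 gf 30.0 t 6.0
```

```bash
python3 -m inch '[[[0.1,0,0,0.05,0],[0.1,0,0,0.05,0],[0.1,0,0,0.05,0],[0.1,0,0,0.05,0],[0,0,0,-3,0],[0,0,0,-6,0],[0,0,0,-9,0],[0,0,0,-9,0]]]' 30
python3 -c "
from h import *
go(521.3,372.4,140,-17.5)"
```

```text
t: 6.63
ee_pos: [0.55, -0.0927, 0.1447]
eef_rot: [0.0, 0.999, -0.041, 0.003]
contact_force: [0.2, 0.1, 0.5]
grip_width: 0.497
grip_force: 0.0
from [550.  -92.7 144.7] -4.73 -> x -6.69 y -46.12 z 0.47 tw 12.8 cm F [0.2 0.1 0.5] w 46.7 gf 0.0 t 6.6
```

```bash
python3 -m inch '[[[0,-4.3,-30.8,0,0],[0,-4.3,-30.8,0,0],[0,-4.3,-30.8,0,0],[0,-4.3,-30.8,0,0],[0,-4.3,-30.8,0,0],[0,-4.3,-30.8,0,0],[0,-4.3,-30.8,0,0],[0,-4.3,-30.8,0,0]]]' 30
python3 -m inch '[[[0,-2.1,-15.3,0,6],[0,-2.1,-15.3,0,12.8],[0,-2.1,-15.3,0,12.8],[0,-2.1,-15.3,0,12.8],[0,-2.1,-15.3,0,12.8],[0,-2.1,-15.3,0,12.8],[0,-2.1,-15.3,0,12.8],[0,-2.1,-15.3,0,12.8]]]' 30
python3 - <<'E'
from h import *
go(521.3,372.4,40,-17.5)
im=see((130,150,400,280),3,'after1')
for b in boards(im):print(b)
E
```

```text
t: 7.3
ee_pos: [0.5287, 0.2236, 0.1396]
eef_rot: [-0.001, 0.999, -0.039, 0.0]
contact_force: [-0.3, 0.5, -0.0]
grip_width: 0.502
grip_force: 0.0
t: 7.97
ee_pos: [0.5223, 0.3708, 0.1393]
eef_rot: [0.0, 0.988, -0.153, 0.0]
contact_force: [0.7, -0.6, 0.6]
grip_width: 0.504
grip_force: 0.0
from [522.3 370.8 139.3] -17.62 -> x -0.14 y -0.12 z 9.93 tw -0.1 cm F [ 0.7 -0.6  0.6] w 47.3 gf 0.0 t 8.0
(array([337.2, 210.1]), array([549.4, -93.8, 104.8,  67. ,  -4.7]), array([548.2, -92.5,  55.4,  30.1,  -2.4]))
```

View pics/after1.png

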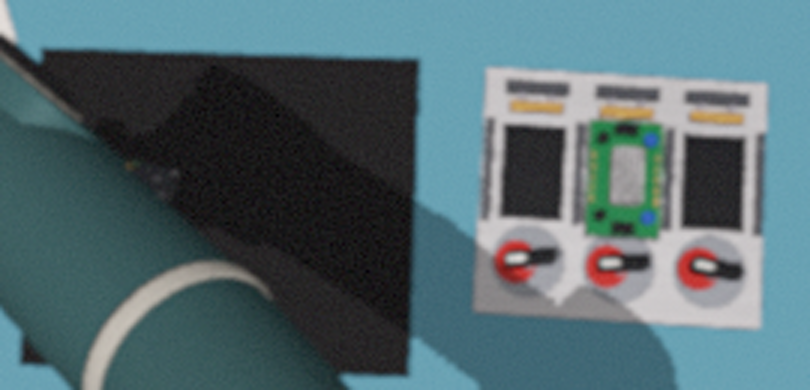

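The board sits well in station 2, at crop px (625,178). Picking up the second one.

```bash
python3 -m inch '[[[0,-0.1,-0.1,4,0],[0,-0.1,-0.1,7,0],[0,-0.1,-0.1,8.5,0],[0,-0.1,-0.1,9.9,0],[0,-0.1,-0.1,9.9,0],[0,-0.1,-0.1,9.9,0]]]' 30
python3 -m inch '[[[0.6,0,0,0,0],[0.6,0,0,0,0],[0.6,0,0,0,0],[0.6,0,0,0,0],[0.6,0,0,0,0],[0.6,0,0,0,0]]]' 30
python3 -m inch '[[[0.6,0,0,-2,0],[0.6,0,0,-5,0],[0.6,0,0,-7,0],[0.6,0,0,-7,0],[0.6,0,0,-7,0]]]' 30
python3 -c "
from h import *
go(557.8-3,-8.7,110,-4.7)"
```

```text
t: 8.52
ee_pos: [0.5214, 0.3731, 0.0407]
eef_rot: [0.0, 0.988, -0.153, -0.0]
contact_force: [-0.5, 1.1, 0.3]
grip_width: 0.499
grip_force: 0.0
t: 9.02
ee_pos: [0.5215, 0.3735, 0.0414]
eef_rot: [-0.0, 0.988, -0.153, 0.0]
contact_force: [-1.4, -3.0, 7.9]
grip_width: 0.271
grip_force: 30.0
t: 9.43
ee_pos: [0.5215, 0.3736, 0.1113]
eef_rot: [-0.001, 0.988, -0.152, 0.001]
contact_force: [-0.4, -0.3, -3.9]
grip_width: 0.278
grip_force: 30.0
from [521.5 373.6 111.3] -17.54 -> x 14.70 y 35.45 z 0.13 tw -12.8 cm F [-0.4 -0.3 -3.9] w 26.1 gf 30.0 t 9.4
```

```bash
python3 -m inch '[[[0.6,10,24,0,0],[0.6,10,24,0,0],[0.6,10,24,0,0],[0.6,10,24,0,0],[0.6,10,24,0,0],[0.6,10,24,0,0],[0.6,10,24,0,0],[0.6,10,24,0,0]]]' 30
python3 -m inch '[[[0.6,4.7,11.4,0,-6],[0.6,4.7,11.4,0,-12.8],[0.6,4.7,11.4,0,-12.8],[0.6,4.7,11.4,0,-12.8],[0.6,4.7,11.4,0,-12.8],[0.6,4.7,11.4,0,-12.8],[0.6,4.7,11.4,0,-12.8]]]' 30
python3 -c "
from h import *
go(557.8-3,-8.7,66,-4.7)"
```

```text
t: 10.1
ee_pos: [0.5439, 0.1099, 0.1091]
eef_rot: [0.001, 0.988, -0.155, -0.001]
contact_force: [0.3, -0.2, -2.9]
grip_width: 0.273
grip_force: 30.0
t: 10.68
ee_pos: [0.5543, -0.0066, 0.1099]
eef_rot: [-0.0, 0.999, -0.04, -0.0]
contact_force: [-0.6, 0.2, -2.6]
grip_width: 0.274
grip_force: 30.0
from [554.3  -6.6 109.9] -4.63 -> x 0.07 y 0.20 z 4.39 tw 0.1 cm F [-0.6  0.2 -2.6] w 25.8 gf 30.0 t 10.7
```

```bash
python3 -m inch '[[[0.6,0,0.1,2,0],[0.6,0,0.1,3.5,0],[0.6,0,0.1,4.4,0],[0.6,0,0.1,4.4,0],[0.6,0,0.1,4.4,0],[0.6,0,0.1,4.4,0]]]' 30
python3 -c "
from h import *
go(557.8-3,-8.7,50,-4.7)"
```

```text
t: 11.18
ee_pos: [0.555, -0.0088, 0.0672]
eef_rot: [-0.0, 0.999, -0.041, 0.0]
contact_force: [0.4, -0.0, -2.1]
grip_width: 0.271
grip_force: 30.0
from [555.   -8.8  67.2] -4.69 -> x -0.02 y -0.01 z 1.72 tw 0.0 cm F [ 0.4 -0.  -2.1] w 25.5 gf 30.0 t 11.2
```

Lower, release and rise, then view with the two boards seated.

```bash
python3 -m inch '[[[0.6,0,0,0.4,0],[0.6,0,0,0.8,0],[0.6,0,0,1.2,0],[0.6,0,0,1.6,0],[0.6,0,0,1.7,0],[0.6,0,0,1.7,0]]]' 30
python3 -m inch '[[[0.1,0,0,0,0],[0.1,0,0,0,0],[0.1,0,0,0,0],[0.1,0,0,0,0],[0,0,0,-3,0],[0,0,0,-6,0],[0,0,0,-10,0],[0,0,0,-10,0]]]' 30
python3 - <<'E'
from h import *
go(474.6,-1.9,110,85.3)
E
```

```text
t: 11.68
ee_pos: [0.5547, -0.0094, 0.0498]
eef_rot: [0.0, 0.999, -0.041, 0.0]
contact_force: [-4.0, -0.7, 10.2]
grip_width: 0.279
grip_force: 30.0
t: 12.35
ee_pos: [0.5575, -0.0091, 0.1558]
eef_rot: [-0.0, 0.999, -0.041, 0.004]
contact_force: [1.9, -0.5, 2.0]
grip_width: 0.501
grip_force: 0.0
from [557.5  -9.1 155.8] -4.73 -> x -8.32 y -0.04 z 4.58 tw 90.0 cm F [ 1.9 -0.5  2. ] w 47.1 gf 0.0 t 12.3
```

```bash
python3 -m inch '[[[0.3,-8,0,0,-7],[0.3,-8,0,0,-14],[0.3,-8,0,0,-21],[0.3,-8,0,0,-28],[0.3,-8,0,0,-35],[0.3,-8,0,0,-42],[0.3,-8,0,0,-45],[0.3,-8,0,0,-45]]]' 30
python3 -m inch '[[[0.3,0,0,0,-7],[0.3,0,0,0,-14],[0.3,0,0,0,-21],[0.3,0,0,0,-28],[0.3,0,0,0,-35],[0.3,0,0,0,-42],[0.3,0,0,0,-45],[0.3,0,0,0,-45]]]' 30
python3 - <<'E'
from h import *
go(474.6,-1.9,52,85.3)
im=see((270,160,400,270),5,"cams")
for b in boards(im):print(b)
E
```

```text
t: 13.02
ee_pos: [0.4748, -0.0029, 0.1493]
eef_rot: [-0.0, 0.938, 0.345, 0.0]
contact_force: [-0.1, -0.3, -0.9]
grip_width: 0.354
grip_force: 0.0
t: 13.68
ee_pos: [0.4748, -0.0028, 0.1493]
eef_rot: [-0.0, 0.736, 0.677, 0.0]
contact_force: [-0.0, 0.1, 0.2]
grip_width: 0.346
grip_force: 0.0
from [474.8  -2.8 149.3] 85.28 -> x 0.09 y -0.03 z 9.73 tw -0.0 cm F [-0.   0.1  0.2] w 32.5 gf 0.0 t 13.7
```

View pics/cams.png

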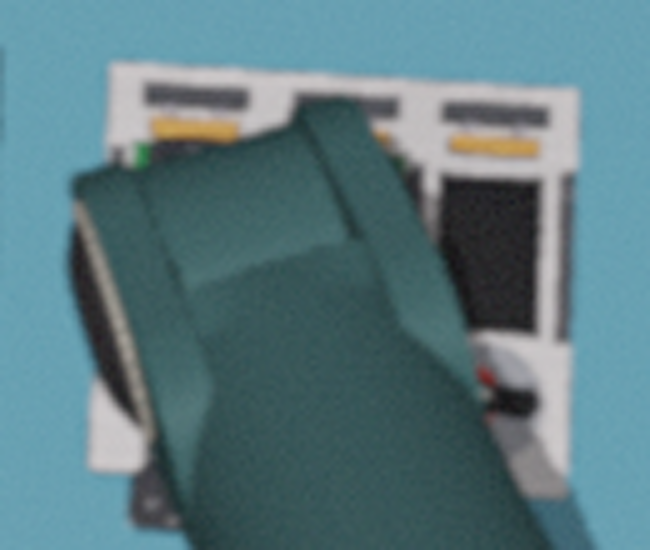

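The arm hides the cam here, so I go by the measured axis and watch the forces.

```bash
python3 -m inch '[[[0.3,0.1,0,4,0],[0.3,0.1,0,7,0],[0.3,0.1,0,9,0],[0.3,0.1,0,9.7,0],[0.3,0.1,0,9.7,0],[0.3,0.1,0,9.7,0]]]' 50
python3 -m inch '[[[1,0,0,0,0],[1,0,0,0,0],[1,0,0,0,0],[1,0,0,0,0],[1,0,0,0,0],[1,0,0,0,0]]]' 50
python3 - <<'E'
from h import *
go(474.6,-1.9,52,85.3)
print(env.read_state()["torque"])
E
```

```text
t: 14.23
ee_pos: [0.4753, -0.0015, 0.0531]
eef_rot: [0.0, 0.736, 0.677, 0.0]
contact_force: [1.5, 0.7, 0.6]
grip_width: 0.349
grip_force: 0.0
t: 14.73
ee_pos: [0.475, -0.0019, 0.0533]
eef_rot: [0.0, 0.736, 0.677, 0.0]
contact_force: [-3.8, 0.0, 10.2]
grip_width: 0.146
grip_force: 49.6
from [475.   -1.9  53.3] 85.25 -> x -0.00 y -0.04 z 0.13 tw -0.1 cm F [-3.8  0.  10.2] w 13.7 gf 49.6 t 14.7
[0.08081746 1.06563067 0.08893956]
```

```bash
python3 -m inch '[[[1,0,0,0,6],[1,0,0,0,12],[1,0,0,0,18],[1,0,0,0,24],[1,0,0,0,30],[1,0,0,0,36],[1,0,0,0,40],[1,0,0,0,40]]]' 50
python3 -c "
from h import *
go(474.6,-1.9,52,0);print(env.read_state()['torque'])"
python3 -m inch '[[[1,0,0,0,6],[1,0,0,0,12],[1,0,0,0,18],[1,0,0,0,24],[1,0,0,0,30],[1,0,0,0,36],[1,0,0,0,42],[1,0,0,0,43]]]' 50
python3 -m inch '[[[1,0,0,0,0],[1,0,0,0,0]]]' 50
python3 -c "
from h import *
go(474.6,-1.9,52,0);print(env.read_state()['torque'])"
```

```text
t: 15.4
ee_pos: [0.4751, -0.0019, 0.0533]
eef_rot: [0.0, 0.924, 0.382, 0.0]
contact_force: [-3.7, -1.0, 8.4]
grip_width: 0.144
grip_force: 49.7
from [475.1  -1.9  53.3] 44.96 -> x -0.03 y -0.03 z 0.13 tw 45.0 cm F [-3.7 -1.   8.4] w 13.6 gf 49.7 t 15.4
[-0.13515491  0.95088785 -0.02518875]
t: 16.07
ee_pos: [0.475, -0.0019, 0.0533]
eef_rot: [0.0, 1.0, 0.016, 0.0]
contact_force: [-4.0, -2.2, 7.9]
grip_width: 0.146
grip_force: 49.6
t: 16.23
ee_pos: [0.475, -0.0019, 0.0533]
eef_rot: [0.0, 1.0, 0.02, 0.0]
contact_force: [-3.9, -1.6, 9.8]
grip_width: 0.148
grip_force: 49.6
from [475.   -1.9  53.3] 2.24 -> x -0.04 y -0.01 z 0.13 tw 2.2 cm F [-3.9 -1.6  9.8] w 13.9 gf 49.6 t 16.2
[-0.2799387   0.92734579  0.16439765]
```

```bash
python3 -m inch '[[[0.3,0,0,0,0],[0.3,0,0,0,0],[0.3,0,0,0,0],[0.3,0,0,0,0],[0.3,0,0,-3,0],[0.3,0,0,-6,0],[0.3,0,0,-9,0],[0.3,0,0,-9,0]]]' 50
python3 -c "
from h import *
go(467.6,-85.6,52,85.3,pos=[475,-1.9,143],a0=2.2)"
python3 -m inch '[[[0.3,0,0,0,-7],[0.3,0,0,0,-14],[0.3,0,0,0,-21],[0.3,0,0,0,-28],[0.3,0,0,0,-35],[0.3,0,0,0,-42],[0.3,0,0,0,-43],[0.3,0,0,0,-43]]]' 50
python3 -m inch '[[[0.3,0,0,0,-7],[0.3,0,0,0,-14],[0.3,0,0,0,-21],[0.3,0,0,0,-28],[0.3,0,0,0,-35],[0.3,0,0,0,-40],[0.3,0,0,0,-40],[0.3,0,0,0,-40]]]' 50
python3 - <<'E'
from h import *
go(467.6,-85.6,52,85.3)
E
```

```text
t: 16.9
ee_pos: [0.4772, -0.0016, 0.1473]
eef_rot: [0.0, 1.0, 0.02, 0.003]
contact_force: [0.4, 0.2, 1.4]
grip_width: 0.349
grip_force: 0.0
from [475.   -1.9 143. ] 2.2 -> x -1.06 y 8.34 z 9.10 tw -83.1 cm F [0.4 0.2 1.4] w 32.8 gf 0.0 t 16.9
t: 17.57
ee_pos: [0.4748, -0.0019, 0.1423]
eef_rot: [-0.0, 0.923, 0.384, -0.0]
contact_force: [-0.5, -0.8, 0.2]
grip_width: 0.354
grip_force: 0.0
t: 18.23
ee_pos: [0.4748, -0.0019, 0.1424]
eef_rot: [-0.0, 0.738, 0.675, -0.0]
contact_force: [-0.6, -0.3, 0.2]
grip_width: 0.351
grip_force: 0.0
from [474.8  -1.9 142.4] 84.92 -> x -8.40 y 0.02 z 9.04 tw -0.4 cm F [-0.6 -0.3  0.2] w 33.0 gf 0.0 t 18.2
```

```bash
python3 -m inch '[[[0.3,-4,0,0,0],[0.3,-8.4,0,0,0],[0.3,-8.4,0,0,0],[0.3,-8.4,0,0,0],[0.3,-8.4,0,3,0],[0.3,-8.4,0,5,0],[0.3,-8.4,0,5,0],[0.3,-8.4,0,5,0]]]' 50
python3 - <<'E'
from h import *
go(467.6,-85.6,53,85.3)
E
python3 -m inch '[[[0.3,0,0,2,0],[0.3,0,0,3,0],[0.3,0,0,4,0],[0.3,0,0,4,0],[0.3,0,0,4,0],[1,0,0,4,0],[1,0,0,4,0],[1,0,0,4,0]]]' 50
python3 -m inch '[[[1,0,0,0,0],[1,0,0,0,0],[1,0,0,0,0]]]' 50
python3 - <<'E'
from h import *
go(467.6,-85.6,53,85.3)
E
```

```text
t: 18.9
ee_pos: [0.4677, -0.0845, 0.0923]
eef_rot: [-0.001, 0.736, 0.677, -0.0]
contact_force: [-0.8, -0.4, 0.8]
grip_width: 0.344
grip_force: 0.0
from [467.7 -84.5  92.3] 85.2 -> x -0.11 y 0.00 z 3.93 tw -0.1 cm F [-0.8 -0.4  0.8] w 32.4 gf 0.0 t 18.9
t: 19.57
ee_pos: [0.4683, -0.0856, 0.053]
eef_rot: [0.0, 0.736, 0.677, 0.0]
contact_force: [-0.7, -0.2, 0.2]
grip_width: 0.176
grip_force: 0.0
t: 19.82
ee_pos: [0.4681, -0.0856, 0.0529]
eef_rot: [0.0, 0.736, 0.677, 0.0]
contact_force: [-1.7, 0.2, 6.5]
grip_width: 0.15
grip_force: 49.1
from [468.1 -85.6  52.9] 85.26 -> x -0.00 y -0.05 z -0.01 tw -0.0 cm F [-1.7  0.2  6.5] w 14.1 gf 49.1 t 19.8
```

```bash
python3 -m inch '[[[1,0,0,0,6],[1,0,0,0,12],[1,0,0,0,18],[1,0,0,0,24],[1,0,0,0,30],[1,0,0,0,36],[1,0,0,0,42],[1,0,0,0,43]]]' 50
python3 -m inch '[[[1,0,0,0,6],[1,0,0,0,12],[1,0,0,0,18],[1,0,0,0,24],[1,0,0,0,30],[1,0,0,0,36],[1,0,0,0,40],[1,0,0,0,40]]]' 50
python3 -m inch '[[[1,0,0,0,0],[1,0,0,0,0]]]' 50
python3 -m inch '[[[0.3,0,0,0,0],[0.3,0,0,0,0],[0.3,0,0,0,0],[0.3,0,0,0,0],[0.3,0,0,-3,0],[0.3,0,0,-6,0],[0.3,0,0,-10,0],[0.3,0,0,-10,0]]]' 50
python3 -c "
from h import *
go(539.2,-376.3,110,0);print(env.read_state()['torque'])"
```

```text
t: 20.48
ee_pos: [0.4682, -0.0856, 0.0529]
eef_rot: [0.0, 0.934, 0.357, 0.0]
contact_force: [-1.7, -0.9, 6.8]
grip_width: 0.148
grip_force: 49.0
t: 21.15
ee_pos: [0.4681, -0.0857, 0.0529]
eef_rot: [0.0, 1.0, 0.017, 0.0]
contact_force: [-1.8, -2.9, 6.6]
grip_width: 0.146
grip_force: 49.0
t: 21.32
ee_pos: [0.4682, -0.0857, 0.0529]
eef_rot: [0.0, 1.0, 0.02, 0.0]
contact_force: [-1.8, -1.8, 6.4]
grip_width: 0.147
grip_force: 49.0
t: 21.98
ee_pos: [0.4707, -0.0858, 0.1584]
eef_rot: [0.001, 1.0, 0.02, 0.004]
contact_force: [1.1, -0.5, 1.4]
grip_width: 0.352
grip_force: 0.0
from [470.7 -85.8 158.4] 2.27 -> x 5.70 y 29.30 z 4.84 tw 2.3 cm F [ 1.1 -0.5  1.4] w 33.1 gf 0.0 t 22.0
[-0.0207328  -0.07713063 -0.0175181 ]
```

```bash
python3 -m inch '[[[1,5.9,29.3,0,0],[1,5.9,29.3,0,0],[1,5.9,29.3,0,0],[1,5.9,29.3,0,0],[1,5.9,29.3,0,0],[1,5.9,29.3,0,0],[1,5.9,29.3,0,0],[1,5.9,29.3,0,0]]]' 10
python3 -m inch '[[[1,0,0,2,0],[1,0,0,4,0],[1,0,0,5,0],[1,0,0,5,0]]]' 10
python3 - <<'E'
from h import *
go(539.2,-376.3,80,2.3)
im=see((270,160,480,280),3.8,"clamped")
for b in boards(im):print(b)
E
```

```text
t: 22.65
ee_pos: [0.5375, -0.383, 0.1519]
eef_rot: [0.001, 1.0, 0.017, -0.0]
contact_force: [0.0, -1.1, 0.7]
grip_width: 0.006
grip_force: 0.0
t: 22.98
ee_pos: [0.5374, -0.3751, 0.1]
eef_rot: [-0.001, 1.0, 0.02, -0.002]
contact_force: [-0.6, -0.1, -0.5]
grip_width: 0.005
grip_force: 0.0
from [ 537.4 -375.1  100. ] 2.28 -> x 0.18 y 0.13 z 2.00 tw -0.0 cm F [-0.6 -0.1 -0.5] w 0.4 gf 0.0 t 23.0
(array([323.4, 206.9]), array([559. , -55.7, 149.5, 105.7,  85.7]), array([555. , -46.7, 114.6,  57.1,  -5.1]))
```

View pics/clamped.png

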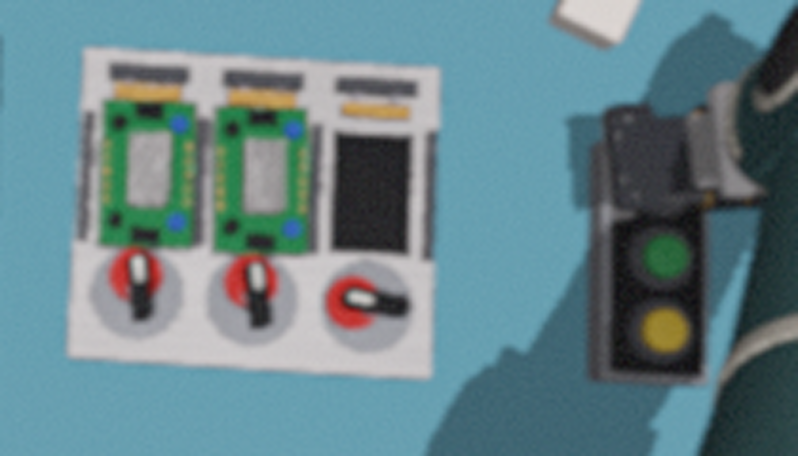

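Both boards are clamped: the red lobes at crop (138,270) and (255,275) bear on the boards' edges. Next I press white.

```bash
python3 -m inch '[[[1,0.1,0.1,1,0],[1,0.1,0.1,2,0],[1,0.1,0.1,2,0],[1,0.1,0.1,2,0],[1,0.1,0.1,2,0]]]' 10
python3 -m inch '[[[1,0,0,0.4,0],[1,0,0,0.7,0],[1,0,0,0.7,0],[1,0,0,0.7,0],[1,0,0,0.7,0]]]' 10
python3 -c "
from h import *
go(539.2,-376.3,80,2.3)"
```

```text
t: 23.45
ee_pos: [0.5397, -0.377, 0.0827]
eef_rot: [0.0, 1.0, 0.02, 0.0]
contact_force: [0.9, -0.1, -0.2]
grip_width: 0.001
grip_force: 0.0
t: 23.87
ee_pos: [0.5396, -0.377, 0.0756]
eef_rot: [0.0, 1.0, 0.02, 0.0]
contact_force: [-0.7, 0.4, 1.4]
grip_width: 0.006
grip_force: 0.9
from [ 539.6 -377.    75.6] 2.27 -> x -0.04 y -0.07 z -0.44 tw -0.0 cm F [-0.7  0.4  1.4] w 0.6 gf 0.9 t 23.9
```

```bash
python3 -m inch '[[[1,0,0,0.3,0],[1,0,0,0.6,0],[1,0,0,0.6,0],[1,0,0,0.6,0],[1,0,0,0.6,0]]]' 10
python3 -m inch '[[[1,0,0,0.1,0],[1,0,0,0.1,0],[1,0,0,0.1,0],[1,0,0,0.1,0]]]' 10
python3 -m inch '[[[1,0,0,-1,0],[1,0,0,-3,0],[1,0,0,-3,0],[1,0,0,-3,0]]]' 10
python3 -c "
from h import *
go(435.6,-367.7,100,2.3)"
```

```text
t: 24.28
ee_pos: [0.5398, -0.377, 0.0702]
eef_rot: [0.0, 1.0, 0.02, 0.0]
contact_force: [-4.0, 2.8, 14.7]
grip_width: 0.004
grip_force: 7.3
t: 24.62
ee_pos: [0.5399, -0.3771, 0.0699]
eef_rot: [0.0, 1.0, 0.02, 0.0]
contact_force: [-7.0, 5.5, 25.8]
grip_width: 0.008
grip_force: 12.7
t: 24.95
ee_pos: [0.5399, -0.3771, 0.099]
eef_rot: [0.0, 1.0, 0.02, 0.001]
contact_force: [-0.0, -0.3, -0.4]
grip_width: 0.005
grip_force: 0.0
from [ 539.9 -377.1   99. ] 2.27 -> x -10.38 y -1.35 z -0.10 tw -0.0 cm F [-0.  -0.3 -0.4] w 0.5 gf 0.0 t 24.9
```

```bash
python3 -m inch '[[[1,-4,-0.5,0,0],[1,-8,-1,0,0],[1,-10.4,-1.3,0,0],[1,-10.4,-1.3,0,0],[1,-10.4,-1.3,0,0],[1,-10.4,-1.3,0,0]]]' 10
python3 -m inch '[[[1,0,0,1,0],[1,0,0,2,0],[1,0,0,2.5,0],[1,0,0,2.9,0],[1,0,0,2.9,0],[1,0,0,2.9,0],[1,0,0,2.9,0]]]' 10
python3 -c "
from h import *
go(435.6,-367.7,100,2.3)"
```

```text
t: 25.45
ee_pos: [0.4356, -0.3679, 0.0981]
eef_rot: [-0.0, 1.0, 0.02, -0.0]
contact_force: [0.2, -0.4, -0.0]
grip_width: 0.002
grip_force: 0.0
t: 26.03
ee_pos: [0.4356, -0.3676, 0.0699]
eef_rot: [-0.0, 1.0, 0.02, 0.0]
contact_force: [-5.6, 6.6, 24.8]
grip_width: 0.003
grip_force: 12.4
from [ 435.6 -367.6   69.9] 2.3 -> x 0.00 y 0.01 z -3.01 tw 0.0 cm F [-5.6  6.6 24.8] w 0.3 gf 12.4 t 26.0
```

Yellow is fully down. Release it, then green at (487.6,-372.1), which is +52 mm in x.

```bash
python3 -m inch '[[[1,0,0,0,0],[1,0,0,-1,0],[1,0,0,-3,0],[1,0,0,-3,0],[1,0,0,-3,0]]]' 10
python3 -m inch '[[[1,3,0.3,0,0],[1,5.2,0.65,0,0],[1,5.2,0.65,0,0],[1,5.2,0.65,0,0],[1,5.2,0.65,0,0],[1,5.2,0.65,0,0]]]' 10
python3 -m inch '[[[1,0,0,1,0],[1,0,0,2,0],[1,0,0,2.6,0],[1,0,0,3,0],[1,0,0,3,0],[1,0,0,3,0],[1,0,0,3,0]]]' 10
python3 -m inch '[[[1,0,0,-1,0],[1,0,0,-4,0],[1,0,0,-7,0],[1,0,0,-8,0],[1,0,0,-8,0],[1,0,0,-8,0]]]' 10
python3 -c "
from h import *
go(468.2,-85.7,53,2.27)"
```

```text
t: 26.45
ee_pos: [0.4356, -0.3681, 0.0995]
eef_rot: [0.0, 1.0, 0.02, 0.0]
contact_force: [0.0, 1.0, 0.3]
grip_width: 0.004
grip_force: 0.0
t: 26.95
ee_pos: [0.4864, -0.3725, 0.0988]
eef_rot: [-0.0, 1.0, 0.02, -0.001]
contact_force: [-0.1, 1.0, -0.0]
grip_width: 0.005
grip_force: 0.0
t: 27.53
ee_pos: [0.4868, -0.3724, 0.0699]
eef_rot: [-0.0, 1.0, 0.02, -0.0]
contact_force: [-8.0, 5.1, 21.5]
grip_width: 0.003
grip_force: 11.0
t: 28.03
ee_pos: [0.4872, -0.3724, 0.149]
eef_rot: [-0.0, 1.0, 0.02, 0.0]
contact_force: [-0.2, 0.3, -1.0]
grip_width: 0.005
grip_force: 0.0
from [ 487.2 -372.4  149. ] 2.26 -> x -0.76 y -28.72 z 9.60 tw -0.0 cm F [-0.2  0.3 -1. ] w 0.5 gf 0.0 t 28.0
```

```bash
python3 -m inch '[[[0.3,-0.8,-28.7,0,0],[0.3,-0.8,-28.7,0,0],[0.3,-0.8,-28.7,0,0],[0.3,-0.8,-28.7,0,0],[0.3,-0.8,-28.7,0,0],[0.3,-0.8,-28.7,0,0],[0.3,-0.8,-28.7,0,0],[0.3,-0.8,-28.7,0,0]]]' 50
python3 -m inch '[[[0.3,0,0,0,0],[0.3,0,0,0,0],[0.3,0,0,3,0],[0.3,0,0,5,0],[0.3,0,0,5,0],[0.3,0,0,5,0]]]' 50
python3 -c "
from h import *
go(468.2,-85.7,53,2.27)"
```

```text
t: 28.7
ee_pos: [0.4668, -0.0792, 0.1481]
eef_rot: [-0.001, 1.0, 0.024, -0.001]
contact_force: [1.2, 0.4, -0.2]
grip_width: 0.35
grip_force: 0.0
t: 29.2
ee_pos: [0.4672, -0.0869, 0.0987]
eef_rot: [-0.0, 1.0, 0.019, -0.001]
contact_force: [-0.0, 0.2, 0.7]
grip_width: 0.348
grip_force: 0.0
from [467.2 -86.9  98.7] 2.17 -> x 0.10 y -0.12 z 4.57 tw -0.1 cm F [-0.   0.2  0.7] w 32.7 gf 0.0 t 29.2
```

```bash
python3 -m inch '[[[0.3,0.1,-0.1,2,0],[0.3,0.1,-0.1,3.5,0],[0.3,0.1,-0.1,4.5,0],[0.3,0.1,-0.1,4.5,0],[0.3,0.1,-0.1,4.5,0],[1,0.1,-0.1,4.5,0],[1,0.1,-0.1,4.5,0],[1,0.1,-0.1,4.5,0]]]' 50
python3 -m inch '[[[1,0,0,0,0],[1,0,0,0,0],[1,0,0,0,-6],[1,0,0,0,-12],[1,0,0,0,-18],[1,0,0,0,-24],[1,0,0,0,-30],[1,0,0,0,-36]]]' 50
python3 -m inch '[[[1,0,0,0,-6],[1,0,0,0,-12],[1,0,0,0,-18],[1,0,0,0,-24],[1,0,0,0,-30],[1,0,0,0,-36],[1,0,0,0,-42],[1,0,0,0,-47]]]' 50
python3 -m inch '[[[1,0,0,0,0],[0.3,0,0,0,0],[0.3,0,0,0,0],[0.3,0,0,0,0],[0.3,0,0,-3,0],[0.3,0,0,-6,0],[0.3,0,0,-9,0],[0.3,0,0,-9,0]]]' 50
python3 -c "
from h import *
go(475,-1.9,53,2.2,pos=[468,-85.6,143])"
```

```text
t: 29.87
ee_pos: [0.4694, -0.0851, 0.0552]
eef_rot: [0.0, 1.0, 0.02, 0.001]
contact_force: [0.4, -0.0, -1.3]
grip_width: 0.177
grip_force: 0.0
t: 30.53
ee_pos: [0.4692, -0.0849, 0.0551]
eef_rot: [0.0, 0.944, 0.33, 0.0]
contact_force: [-2.9, 2.4, 10.3]
grip_width: 0.148
grip_force: 49.9
t: 31.2
ee_pos: [0.4683, -0.0844, 0.055]
eef_rot: [-0.0, 0.734, 0.679, -0.0]
contact_force: [-10.2, 4.0, 19.4]
grip_width: 0.145
grip_force: 49.9
t: 31.87
ee_pos: [0.4713, -0.0852, 0.1492]
eef_rot: [0.003, 0.736, 0.677, 0.002]
contact_force: [1.6, 1.0, 1.4]
grip_width: 0.353
grip_force: 0.0
from [468.  -85.6 143. ] 85.27 -> x 8.40 y 0.01 z 9.00 tw 83.1 cm F [1.6 1.  1.4] w 33.1 gf 0.0 t 31.9
```

```bash
python3 -m inch '[[[0.3,3,0,0,6],[0.3,6,0,0,12],[0.3,8.4,0,0,18],[0.3,8.4,0,0,24],[0.3,8.4,0,0,30],[0.3,8.4,0,0,36],[0.3,8.4,0,0,42],[0.3,8.4,0,0,42]]]' 50
python3 -m inch '[[[0.3,0,0,0,6],[0.3,0,0,0,12],[0.3,0,0,0,18],[0.3,0,0,0,24],[0.3,0,0,0,30],[0.3,0,0,0,36],[0.3,0,0,0,41],[0.3,0,0,0,41]]]' 50
python3 -m inch '[[[0.3,0,0,3,0],[0.3,0,0,4,0],[0.3,0,0,4,0],[0.3,0,0,4,0]]]' 50
python3 -c "
from h import *
go(475,-1.9,53,2.2)"
```

```text
t: 32.53
ee_pos: [0.4759, -0.0012, 0.1444]
eef_rot: [0.0, 0.931, 0.366, -0.0]
contact_force: [0.4, -0.6, -0.2]
grip_width: 0.349
grip_force: 0.0
t: 33.2
ee_pos: [0.4758, -0.0013, 0.1444]
eef_rot: [0.0, 1.0, 0.019, -0.0]
contact_force: [0.0, 0.7, 0.4]
grip_width: 0.348
grip_force: 0.0
t: 33.53
ee_pos: [0.4755, -0.0012, 0.1044]
eef_rot: [-0.0, 1.0, 0.021, -0.001]
contact_force: [0.1, 0.3, 0.1]
grip_width: 0.353
grip_force: 0.0
from [475.5  -1.2 104.4] 2.42 -> x -0.06 y 0.07 z 5.14 tw 0.2 cm F [0.1 0.3 0.1] w 33.1 gf 0.0 t 33.5
```

```bash
python3 -m inch '[[[0.3,-0.1,0.1,2,0],[0.3,-0.1,0.1,4,0],[0.3,-0.1,0.1,5,0],[0.3,-0.1,0.1,5,0],[0.3,-0.1,0.1,5,0],[1,-0.1,0.1,5,0],[1,-0.1,0.1,5,0],[1,-0.1,0.1,5,0]]]' 50
python3 -m inch '[[[1,0,0,0,0],[1,0,0,0,0],[1,0,0,0,-6],[1,0,0,0,-12],[1,0,0,0,-18],[1,0,0,0,-24],[1,0,0,0,-30],[1,0,0,0,-36]]]' 50
python3 -m inch '[[[1,0,0,0,-6],[1,0,0,0,-12],[1,0,0,0,-18],[1,0,0,0,-24],[1,0,0,0,-30],[1,0,0,0,-36],[1,0,0,0,-42],[1,0,0,0,-47]]]' 50
python3 -m inch '[[[1,0,0,0,0],[0.3,0,0,0,0],[0.3,0,0,0,0],[0.3,0,0,0,0],[0.3,0,0,-3,0],[0.3,0,0,-6,0],[0.3,0,0,-10,0],[0.3,0,0,-10,0]]]' 50
python3 -c "
from h import *
go(557,-8.7,150,-4.7)"
```

```text
t: 34.2
ee_pos: [0.4754, -0.0023, 0.0553]
eef_rot: [0.0, 1.0, 0.02, 0.001]
contact_force: [-0.6, 1.2, -0.3]
grip_width: 0.178
grip_force: 0.0
t: 34.87
ee_pos: [0.4753, -0.0018, 0.0552]
eef_rot: [0.0, 0.944, 0.33, 0.001]
contact_force: [-2.5, 4.4, 9.3]
grip_width: 0.147
grip_force: 50.0
t: 35.53
ee_pos: [0.475, -0.0016, 0.0552]
eef_rot: [0.0, 0.734, 0.68, 0.0]
contact_force: [-4.8, 5.0, 12.4]
grip_width: 0.146
grip_force: 50.0
t: 36.2
ee_pos: [0.4775, -0.0019, 0.1602]
eef_rot: [0.003, 0.736, 0.677, 0.002]
contact_force: [0.4, 0.2, 1.7]
grip_width: 0.356
grip_force: 0.0
from [477.5  -1.9 160.2] 85.28 -> x -0.02 y 7.98 z 1.02 tw 90.0 cm F [0.4 0.2 1.7] w 33.4 gf 0.0 t 36.2
```

```bash
python3 -m inch '[[[0,18,6,0,0],[0,18,6,0,6],[0,18,6,0,12],[0,18,6,0,18],[0,18,6,0,24],[0,18,6,0,30],[0,18,6,0,36],[0,18,6,0,42]]]' 30
python3 -m inch '[[[0,0,0,0,6],[0,0,0,0,12],[0,0,0,0,18],[0,0,0,0,24],[0,0,0,0,30],[0,0,0,0,36],[0,0,0,0,42],[0,0,0,0,48]]]' 30
python3 - <<'E'
from h import *
go(557,-8.7,150,-4.7)
im=see((130,150,400,280),2.9,"open")
H=hsv(im)
for a,c,m in blobs((H[...,1]<70)&(H[...,2]>110),40):
    if 290<c[0]<390 and 190<c[1]<230: print(a,rect(m,.054))
for b in boards(im):print(b)
E
```

```text
t: 36.87
ee_pos: [0.5495, 0.1727, 0.1542]
eef_rot: [-0.0, 0.93, 0.367, -0.0]
contact_force: [-0.9, -0.6, -0.2]
grip_width: 0.505
grip_force: 0.0
t: 37.53
ee_pos: [0.5496, 0.172, 0.1544]
eef_rot: [0.0, 0.999, -0.044, -0.0]
contact_force: [-0.4, -0.2, 0.4]
grip_width: 0.497
grip_force: 0.0
from [549.6 172.  154.4] -5.04 -> x 2.33 y 17.94 z 0.44 tw -0.3 cm F [-0.4 -0.2  0.4] w 46.7 gf 0.0 t 37.5
3985 [475.1 -29.  363.2 340.8  85.8]
184 [556.7  -8.1  52.4  28.  -11.2]
46 [554.4 -42.5  35.6   8.1  -1.9]
232 [547.9 -89.7  52.5  32.5  -2.4]
(array([321.3, 208. ]), array([555.1, -49.1, 152.1, 107.4,  86.1]), array([550.1, -91. ,  54.1,  30.9,  -6.7]))
```

View pics/open.png

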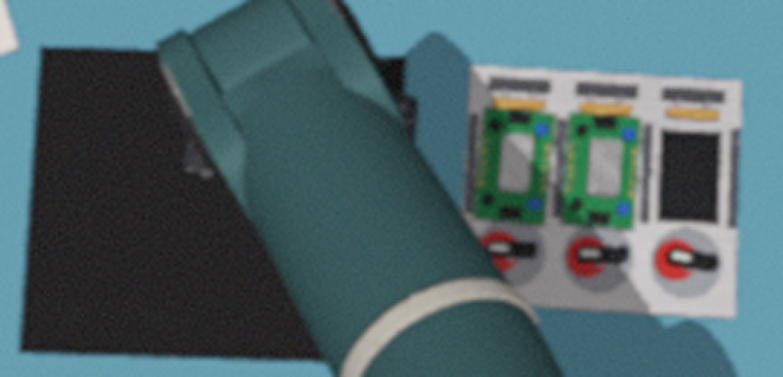

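Both cams are open, with lobes at about crop (497,250) and (583,257), and the boards are still in stations 1 and 2. Now I fetch board 1.

```bash
python3 -m inch '[[[0,1,4,0,0],[0,2,10,0,0],[0,2.3,15,0,0],[0,2.3,17.9,0,0],[0,2.3,17.9,0,0],[0,2.3,17.9,3,0],[0,2.3,17.9,6,0],[0,2.3,17.9,6,0]]]' 30
python3 -m inch '[[[0,0,0,0,0],[0,0,0,0,0]]]' 30
python3 -c "
from h import *
go(557,-8.5,50,-4.7)"
```

```text
t: 38.25
ee_pos: [0.555, -0.0087, 0.0901]
eef_rot: [0.0, 0.999, -0.04, -0.003]
contact_force: [-1.1, -0.1, -1.9]
grip_width: 0.5
grip_force: 0.0
t: 38.42
ee_pos: [0.5583, -0.0078, 0.0958]
eef_rot: [-0.0, 0.999, -0.04, 0.0]
contact_force: [0.8, 0.5, 0.7]
grip_width: 0.502
grip_force: 0.0
from [558.3  -7.8  95.8] -4.64 -> x -0.13 y 0.08 z 4.58 tw 0.1 cm F [0.8 0.5 0.7] w 47.2 gf 0.0 t 38.4
```

```bash
python3 -m inch '[[[0,-0.1,0.1,2,0],[0,-0.1,0.1,3.5,0],[0,-0.1,0.1,4.5,0],[0,-0.1,0.1,4.5,0],[0,-0.1,0.1,4.5,0],[0.6,-0.1,0.1,4.5,0],[0.6,-0.1,0.1,4.5,0],[0.6,-0.1,0.1,4.5,0]]]' 30
python3 -m inch '[[[0.6,0,0,0,0],[0.6,0,0,0,0],[0.6,0,0,0,0]]]' 30
python3 -c "
from h import *
go(545,340,100,-4.7)"
python3 -m inch '[[[0.6,0,0,-2,0],[0.6,0,0,-4,0],[0.6,0,0,-5,0],[0.6,0,0,-5,0],[0.6,0,0,-5,0]]]' 30
python3 -c "
from h import *
go(545,340,100,-4.7)"
```

```text
t: 39.08
ee_pos: [0.5571, -0.0091, 0.0503]
eef_rot: [-0.0, 0.999, -0.041, 0.001]
contact_force: [-0.6, -0.4, -0.5]
grip_width: 0.323
grip_force: 0.0
t: 39.33
ee_pos: [0.557, -0.0089, 0.0501]
eef_rot: [-0.0, 0.999, -0.041, 0.0]
contact_force: [-1.8, 1.4, 7.0]
grip_width: 0.274
grip_force: 29.8
from [557.   -8.9  50.1] -4.74 -> x -4.08 y -34.68 z -4.99 tw -0.0 cm F [-1.8  1.4  7. ] w 25.8 gf 29.8 t 39.3
t: 39.75
ee_pos: [0.5567, -0.0092, 0.0993]
eef_rot: [0.0, 0.999, -0.041, 0.0]
contact_force: [-0.1, 0.1, -2.7]
grip_width: 0.274
grip_force: 29.8
from [556.7  -9.2  99.3] -4.75 -> x -4.05 y -34.71 z -0.07 tw -0.0 cm F [-0.1  0.1 -2.7] w 25.8 gf 29.8 t 39.8
```

```bash
python3 -m inch '[[[0.6,-3,-26,0,0],[0.6,-3,-26,0,0],[0.6,-3,-26,0,0],[0.6,-3,-26,0,0],[0.6,-3,-26,0,0],[0.6,-3,-26,0,0],[0.6,-3,-26,0,0],[0.6,-3,-26,0,0]]]' 30
python3 -m inch '[[[0.6,-1,-4,0,0],[0.6,-1,-8.7,0,0],[0.6,-1,-8.7,0,0],[0.6,-1,-8.7,2,0],[0.6,-1,-8.7,4,0],[0.6,-1,-8.7,5,0],[0.6,-1,-8.7,5,0],[0.6,-1,-8.7,5,0]]]' 30
python3 -c "
from h import *
go(545,340,41,-4.7)"
```

```text
t: 40.42
ee_pos: [0.5463, 0.257, 0.098]
eef_rot: [-0.001, 0.999, -0.038, -0.001]
contact_force: [0.7, 0.0, -2.0]
grip_width: 0.273
grip_force: 29.8
t: 41.08
ee_pos: [0.5453, 0.3393, 0.0489]
eef_rot: [0.0, 0.999, -0.042, -0.001]
contact_force: [0.6, 0.6, -1.5]
grip_width: 0.274
grip_force: 29.8
from [545.3 339.3  48.9] -4.76 -> x -0.03 y -0.06 z 0.79 tw -0.1 cm F [ 0.6  0.6 -1.5] w 25.8 gf 29.8 t 41.1
```

Lower, release and rise, then back to board 2.

```bash
python3 -m inch '[[[0.6,0,0,0.4,0],[0.6,0,0,0.8,0],[0.6,0,0,0.8,0],[0.6,0,0,0.8,0]]]' 30
python3 -m inch '[[[0.1,0,0,0,0],[0.1,0,0,0,0],[0.1,0,0,0,0],[0.1,0,0,0,0],[0,0,0,-3,0],[0,0,0,-6,0],[0,0,0,-8,0],[0,0,0,-8,0]]]' 30
python3 -c "
from h import *
go(550,-92.5,120,-4.7,pos=[545,340,121])"
python3 -m inch '[[[0,3.5,28,0,0],[0,3.5,28,0,0],[0,3.5,28,0,0],[0,3.5,28,0,0],[0,3.5,28,0,0],[0,3.5,28,0,0],[0,3.5,28,0,0],[0,3.5,28,0,0]]]' 30
python3 - <<'E'
from h import *
im=env.snapshot("top")
for b in boards(im):print(b)
go(550,-92.5,120,-4.7)
E
```

```text
t: 41.42
ee_pos: [0.5455, 0.34, 0.0417]
eef_rot: [-0.0, 0.999, -0.041, 0.0]
contact_force: [0.5, 0.0, -2.8]
grip_width: 0.276
grip_force: 29.8
t: 42.08
ee_pos: [0.5471, 0.3414, 0.1261]
eef_rot: [-0.002, 0.999, -0.041, 0.003]
contact_force: [0.2, 0.2, 0.4]
grip_width: 0.497
grip_force: 0.0
from [545. 340. 121.] -4.74 -> x 4.07 y 43.06 z 0.10 tw -0.0 cm F [0.2 0.2 0.4] w 46.8 gf 0.0 t 42.1
t: 42.75
ee_pos: [0.5573, 0.0505, 0.121]
eef_rot: [0.001, 0.999, -0.045, -0.0]
contact_force: [-0.0, -0.6, -0.6]
grip_width: 0.502
grip_force: 0.0
(array([182.2, 214.5]), array([545.8, 340.2, 113.5,  75.5,  -6.6]), array([544.9, 339.6,  52.9,  30.5,  -6.7]))
from [557.3  54.3 121.2] -5.05 -> x 0.57 y 14.68 z 0.12 tw -0.4 cm F [0.7 1.5 0.2] w 46.8 gf 0.0 t 42.8
```

```bash
python3 -m inch '[[[0,0.5,6,0,0],[0,0.5,10,0,0],[0,0.5,15.1,0,0],[0,0.5,15.1,0,0],[0,0.5,15.1,0,0],[0,0.5,15.1,2,0],[0,0.5,15.1,2,0],[0,0.5,15.1,2,0]]]' 30
python3 -c "
from h import *
go(550,-92.3,50,-4.7)"
```

```text
t: 43.47
ee_pos: [0.5493, -0.0913, 0.1009]
eef_rot: [-0.0, 0.999, -0.04, -0.001]
contact_force: [0.1, -0.2, 0.2]
grip_width: 0.5
grip_force: 0.0
from [549.3 -91.3 100.9] -4.64 -> x 0.07 y 0.09 z 5.09 tw 0.1 cm F [ 0.1 -0.2  0.2] w 47.0 gf 0.0 t 43.5
```

```bash
python3 -m inch '[[[0,0,0.1,2,0],[0,0,0.1,4,0],[0,0,0.1,5.1,0],[0,0,0.1,5.1,0],[0,0,0.1,5.1,0],[0.6,0,0.1,5.1,0],[0.6,0,0.1,5.1,0],[0.6,0,0.1,5.1,0]]]' 30
python3 -m inch '[[[0.6,0,0,0,0],[0.6,0,0,0,0],[0.6,0,0,0,0]]]' 30
python3 -m inch '[[[0.6,0,0,-2,0],[0.6,0,0,-4,0],[0.6,0,0,-5,0],[0.6,0,0,-5,0],[0.6,0,0,-5,0]]]' 30
python3 -c "
from h import *
go(545,240,100,-4.7)"
```

```text
t: 44.13
ee_pos: [0.5501, -0.0937, 0.0513]
eef_rot: [0.0, 0.999, -0.041, 0.001]
contact_force: [1.4, 1.8, 0.5]
grip_width: 0.321
grip_force: 0.8
t: 44.38
ee_pos: [0.5501, -0.0937, 0.0512]
eef_rot: [-0.0, 0.999, -0.041, 0.001]
contact_force: [-1.3, 1.4, 6.5]
grip_width: 0.272
grip_force: 30.0
t: 44.8
ee_pos: [0.5496, -0.0939, 0.1004]
eef_rot: [0.0, 0.999, -0.041, 0.0]
contact_force: [-0.6, 0.1, -1.6]
grip_width: 0.275
grip_force: 30.0
from [549.6 -93.9 100.4] -4.74 -> x -3.22 y -33.24 z 0.04 tw -0.0 cm F [-0.6  0.1 -1.6] w 25.8 gf 30.0 t 44.8
```

```bash
python3 -m inch '[[[0.6,-2,-26,0,0],[0.6,-2,-26,0,0],[0.6,-2,-26,0,0],[0.6,-2,-26,0,0],[0.6,-2,-26,0,0],[0.6,-2,-26,0,0],[0.6,-2,-26,0,0],[0.6,-2,-26,0,0]]]' 30
python3 -m inch '[[[0.6,-1.2,-4,0,0],[0.6,-1.2,-7.2,0,0],[0.6,-1.2,-7.2,0,0],[0.6,-1.2,-7.2,2,0],[0.6,-1.2,-7.2,4,0],[0.6,-1.2,-7.2,5,0],[0.6,-1.2,-7.2,5,0],[0.6,-1.2,-7.2,5,0]]]' 30
python3 -c "
from h import *
go(545,240,42,-4.7)"
```

```text
t: 45.47
ee_pos: [0.5497, 0.1714, 0.0991]
eef_rot: [-0.001, 0.999, -0.038, -0.001]
contact_force: [0.4, -0.8, -2.0]
grip_width: 0.272
grip_force: 30.0
t: 46.13
ee_pos: [0.5449, 0.2392, 0.05]
eef_rot: [0.0, 0.999, -0.042, -0.001]
contact_force: [0.3, -0.9, -1.5]
grip_width: 0.275
grip_force: 30.0
from [544.9 239.2  50. ] -4.76 -> x 0.01 y -0.09 z 0.80 tw -0.1 cm F [ 0.3 -0.9 -1.5] w 25.9 gf 30.0 t 46.1
```

```bash
python3 -m inch '[[[0.6,0,0,0.4,0],[0.6,0,0,0.8,0],[0.6,0,0,0.8,0],[0.6,0,0,0.8,0]]]' 30
python3 -m inch '[[[0.1,0,0,0,0],[0.1,0,0,0,0],[0.1,0,0,0,0],[0.1,0,0,0,0],[0,0,0,-3,0],[0,0,0,-6,0],[0,0,0,-10,0],[0,0,0,-14,0]]]' 30
python3 -m inch '[[[0,-6,30,-3,0],[0,-6,30,-3,0],[0,-6,30,-3,0],[0,-6,30,-3,0],[0,-6,30,-3,0],[0,-6,30,-3,0],[0,-6,30,-3,0],[0,-6,30,-3,0]]]' 30
python3 -m inch '[[[0,0,30,0,0],[0,0,30,0,0],[0,0,30,0,0],[0,0,30,0,0],[0,0,30,0,0],[0,0,30,0,0],[0,0,30,0,0],[0,0,30,0,0]]]' 30
python3 - <<'E'
from h import *
im=see((130,110,480,290),2.2,"final")
for b in boards(im):print(b)
print(env.read_state()["ee_pos"],env.read_state()["t"])
E
```

```text
t: 46.47
ee_pos: [0.5452, 0.2397, 0.0427]
eef_rot: [-0.0, 0.999, -0.041, 0.0]
contact_force: [-0.3, 0.2, -2.1]
grip_width: 0.273
grip_force: 30.0
t: 47.13
ee_pos: [0.5445, 0.2396, 0.1838]
eef_rot: [0.0, 0.999, -0.041, -0.001]
contact_force: [0.7, 0.4, 0.4]
grip_width: 0.499
grip_force: 0.0
t: 47.8
ee_pos: [0.459, -0.0593, 0.2132]
eef_rot: [0.001, 0.999, -0.044, 0.0]
contact_force: [0.1, -1.0, -0.2]
grip_width: 0.5
grip_force: 0.0
t: 48.47
ee_pos: [0.4335, -0.3597, 0.2124]
eef_rot: [0.001, 0.999, -0.044, -0.0]
contact_force: [-0.2, -0.2, -0.5]
grip_width: 0.501
grip_force: 0.0
(array([182.1, 214.4]), array([546.1, 341.2, 114.1,  74.2,  -6.5]), array([544.9, 340.4,  53. ,  29.1,  -7.3]))
(array([218.7, 213.5]), array([545.8, 239.8, 113.2,  75.3,  -6.1]), array([544.8, 239.6,  54.1,  29.9,  -5.3]))
[ 0.43398639 -0.35828105  0.21216205] 48.5167
```

View pics/final.png

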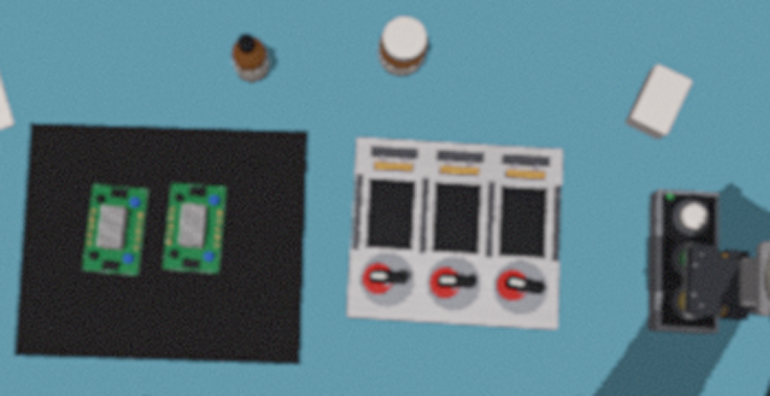

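Both boards lie on the mat at crop (112,230) and (194,228), all three cams are open, the bystanders haven't moved, and a green lamp on the keypad is lit at (670,196).

```bash
python3 -m inch '[[[0,0,0,0,0],[0,0,0,0,0],[0,0,0,0,0],[0,0,0,0,0]]]'; python3 -c "
from rig import env
print(env.close_job())"
```

```text
t: 48.85
ee_pos: [0.4363, -0.3521, 0.2127]
eef_rot: [-0.0, 0.999, -0.04, 0.0]
contact_force: [0.4, 0.7, -0.2]
grip_width: 0.498
grip_force: 0.0
the job is handed in; nothing more can be done
None
```

The job is handed in at about 49 s (no verdict came back): both boards were clamped, the white, yellow and green keys pressed fully down in that order, all three cams left open, and the boards laid flat side by side on the mat with the jar, bottle and box undisturbed.

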